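# Seal the push-top canisters, shortest first

## Task

The three push-top canisters have been refilled and are still unsealed: with the fingertips, press down the round button on each lid, first on the shortest canister, then on the middle one and last on the tallest. Press lightly, and only press: leave each canister standing where it is, neither shoved, tipped nor lifted, and do not disturb the other things on the worktop.

Things in the scene. Friction and masses are not known exactly. Their poses are not given: they have to be found in the camera images.
- small_canister: the shortest of three loose push-top canisters: upright white cylinder 90 mm across with a beech lid 92 mm across, lid's top 85 mm above the worktop; a round steel button 40 mm across in the middle of the lid. Origin: centre of its underside, z up. Weighs about 0.3 to 1.1 kg; stands free, so it can be shoved or tipped.
- small_button_top (a point): centre of the upper face of the shortest canister's button (moves with the button; with the button fully up it is 15 mm above the lid's top, 100 mm above the worktop).
- small_button (a joint): how far the shortest canister's button is pushed down, in m: 0 fully up, 0.012 fully down, where the lid's rubber seal stops it firmly (3 mm then still stand above the lid). It starts at 0 to 0.002. It slides against about 3 N of friction, has no return spring and stays where it is left; the lid counts as sealed from 0.006, half-way.
- middle_canister: the middle of three loose push-top canisters: upright white cylinder 90 mm across with a beech lid 92 mm across, lid's top 120 mm above the worktop; a round steel button 40 mm across in the middle of the lid. Origin: centre of its underside, z up. Weighs about 0.3 to 1.1 kg; stands free, so it can be shoved or tipped.
- middle_button_top (a point): centre of the upper face of the middle canister's button (moves with the button; with the button fully up it is 15 mm above the lid's top, 135 mm above the worktop).
- middle_button (a joint): how far the middle canister's button is pushed down, in m: 0 fully up, 0.012 fully down, where the lid's rubber seal stops it firmly (3 mm then still stand above the lid). It starts at 0 to 0.002. It slides against about 3 N of friction, has no return spring and stays where it is left; the lid counts as sealed from 0.006, half-way.
- tall_canister: the tallest of three loose push-top canisters: upright white cylinder 90 mm across with a beech lid 92 mm across, lid's top 155 mm above the worktop; a round steel button 40 mm across in the middle of the lid. Origin: centre of its underside, z up. Weighs about 0.3 to 1.1 kg; stands free, so it can be shoved or tipped.
- tall_button_top (a point): centre of the upper face of the tallest canister's button (moves with the button; with the button fully up it is 15 mm above the lid's top, 170 mm above the worktop).
- tall_button (a joint): how far the tallest canister's button is pushed down, in m: 0 fully up, 0.012 fully down, where the lid's rubber seal stops it firmly (3 mm then still stand above the lid). It starts at 0 to 0.002. It slides against about 3 N of friction, has no return spring and stays where it is left; the lid counts as sealed from 0.006, half-way.
- plain_jar: bystander: white jar 74 mm across, 99 mm tall, with a plain beech lid that has no button; loose; origin under its centre
- mug: bystander: blue mug 80 mm across, 90 mm tall, handle at its +y side; loose; origin under its centre
- spoon: bystander: wooden spoon 240 mm long lying on the worktop along its own x axis; loose
- fruit_bowl: bystander: white bowl 216 mm across filled with fruit, 146 mm tall; origin under its centre
- salt_shaker: bystander: small steel salt shaker 40 mm across, 75 mm tall; loose; origin under its centre
Mind the look-alikes: they are no part of the job. Leave any pink look-alike of the small_canister alone. Leave any yellow look-alike of the tall_canister alone.

How it is judged:
By the outcome, as a careful person would: the job done as asked, in the order asked, and still so for the second after the job is handed in, with the robot touching nothing.
It also fails if it takes over 51 s, if anything falls off the work surface, if the arm or the gripper's body presses on something with over 40 N, if the wrist force passes 120 N, or if a joint passes its speed limit or range.

## Robot

A 6-joint arm with a two-finger parallel gripper is mounted at the origin on the work surface. World frame = base frame: x ahead of the robot, y to its left, z up, the work surface at z = 0. Lengths are in m, angles in rad, forces in N, time in s.
With the tool pointing down it reaches from about 0.35 to 0.975 m from the base axis. Payload 4.9 kg.
Tool frame: the origin (TCP) lies at the very end of the fingers, on their centre line; the grasp point (between the pads) lies 19 mm behind it; z points along the fingers, y is the line along which they close (so a half turn about z gives the same grasp; the last joint's range is limited). The gripper opens to 85 mm and grips with 20 to 120 N. Pads are 22 mm wide; open, the fingers measure 114 mm over their backs; the gripper's body (76 mm by 85 mm) begins 54 mm behind the grasp point. The pads swing forward as they close: fully open they stand 13 mm farther back than shut.
Start: joints at [1.107, 0.053, 1.613, -0, 1.476, -0.119], TCP at [0.211, 0.588, 0.231] pointing down, gripper open.
Joint ranges: [-3.01, 3.01], [-1.01, 2.22], [0.06, 2.58], [-1.02, 4.17], [0.09, 2.62], [-3.14, 3.14]. Speed limits (rad/s): [2.57, 2.57, 3.14, 3.14, 3.14, 3.14].

## Interface

Orientations are given as a unit quaternion [x, y, z, w].
In Python, from workcell import manip gives the robot as it stands.
- The arm moves only by the shell command python3 -m creep 'ROWS'. ROWS is JSON, a list of rows, each a list of 5 numbers: the opening, from -1 (shut) to 1 (fully open), then the shift along the tool's x, y, z normalised to -1 to 1, where 1 is 25 cm, then the turn about the tool's z normalised to -1 to 1, where 1 is pi rad. In form: [[jaw, tx, ty, tz, twist], ...]. A call has 1 to 10 rows; each row shifts and turns the commanded pose from where the row before left it, along the tool's axes as they then stand; what a row does not reach is not made up. A row lasts 1/10 s, in which the tool goes at most 50 mm and 8.59 degrees, less where a joint would pass 70% of its speed; a pose out of reach is approached as far as the arm can. A call with a number of a shift or a turn outside -1 to 1 is refused whole. A call with a gripper value outside its range is refused whole. The fingers move at their own pace and stop on an object; the grip force is fixed at half the most. Time passes only in rows, so rows that do not move let the fingers close. It gives the time, the measured TCP pose, the force, the opening and the grip force at its end, in the units of the state.
- manip.get_obs(): the state, without advancing time (a new reading comes with each control period).
- manip.capture(name): name is "scene" or "top" or "wrist"; returns the picture (384x512x3 uint8, blue, green, red); there is no depth.
- manip.calibration(name): a dict with "fovy" (degrees; the focal length in pixels is half the picture's height over the tangent of half this angle, whatever the lens; pixels are square), "cx", "cy" (the principal point, pixels), "dist_coeffs" ([k1, k2, p1, p2, k3] as OpenCV has them; the pictures are not rectified), "camera_from_world" (4x4, takes a point from world to camera coordinates). Camera axes: x right, y down, z forward; pixel columns grow to the right and rows downward; lengths in m; the calibration is good to about 2 mm. A picture is of the moment at which its call begins: read the wrist's pose just before it. calibration takes no time and is no camera call; for the wrist camera it gives the pose at the moment of the call.
- manip.close_job(): hands the job in; it is judged then, once.
The state is a dict: "t": time; "joint_positions": joint angles; "joint_velocities": joint speeds; "tau": joint torques, N m; "position": TCP position; "orientation": TCP orientation; "wrist_force": force on the tool from outside, world axes, zero at the start; "ft_torque": the same for the moment, N m; "width": opening from 0.0 (shut) to 1.0 (fully open); "grip_force": force on a finger pad.
Only numpy, scipy, OpenCV 4.12 (cv2) and the standard library are available. Lean on these libraries where they do the work, as an engineer would, in place of code of your own. Each camera call takes 0.05 s, during which the arm holds its last target. There are 200 camera calls.

## Working session

There is one attempt and no reset: what is moved stays moved. The work goes in short steps, Python scripts to look and compute and a shell command to move; the robot and the scene stay as the last step left them, time stands still between calls to the robot, and variables do not carry over. Pictures are saved under pics/ and viewed, at most 10 in all, crops included, and the job is handed in when it is done.

```bash
mkdir -p pics
python3 - <<'E'
from workcell import manip
import cv2
for n in("top","scene"):
    cv2.imwrite(f"pics/{n}0.png",cv2.resize(manip.capture(n),(800,600),interpolation=cv2.INTER_CUBIC))
    c=manip.calibration(n);print(n,c)
o=manip.get_obs();print(o)
E
```

```text
top {'fovy': 55.549212839395864, 'cx': 254.4307002269677, 'cy': 191.9216054530256, 'dist_coeffs': array([0.0001493, 0.       , 0.       , 0.       , 0.       ]), 'camera_from_world': array([[-0.01923877, -0.9997542 , -0.0110187 , -0.12159806],
       [-0.9952448 ,  0.0202022 , -0.09528726,  0.57822903],
       [ 0.09548644,  0.00913309, -0.99538883,  1.26754531],
       [ 0.        ,  0.        ,  0.        ,  1.        ]])}
scene {'fovy': 43.73462228758166, 'cx': 255.8333302014213, 'cy': 194.00341660779333, 'dist_coeffs': array([-0.0139227,  0.       ,  0.       ,  0.       ,  0.       ]), 'camera_from_world': array([[ 0.57613344,  0.81712241,  0.019525  , -0.23221786],
       [ 0.5498421 , -0.36978435, -0.74895474, -0.29434276],
       [-0.60476766,  0.44223354, -0.66233343,  1.80413387],
       [ 0.        ,  0.        ,  0.        ,  1.        ]])}
{'t': 0.1, 'joint_positions': array([ 1.10702535e+00,  5.32981070e-02,  1.61415789e+00, -1.46452472e-05,
        1.47599016e+00, -1.18992944e-01]), 'joint_velocities': array([-3.51056037e-03, -2.63776365e-03, -2.41009903e-03,  5.58497810e-04,
        1.39194604e-03,  9.60150206e-05]), 'tau': array([ 4.34107415e-04, -3.94904923e+01, -3.71361530e+01, -1.06938965e-04,
        3.93930895e-03,  2.75045437e-06]), 'position': array([0.21098862, 0.58771333, 0.23018073]), 'orientation': array([ 1.71535680e-01,  9.85177472e-01, -8.89782529e-04, -2.59252316e-04]), 'wrist_force': array([-0.24735409,  0.7906642 , -0.65665594]), 'ft_torque': array([-0.01216842, -0.04108843, -0.04837424]), 'grip_force': 0.0, 'width': 0.9973375631585321}
```

View pics/top0.png

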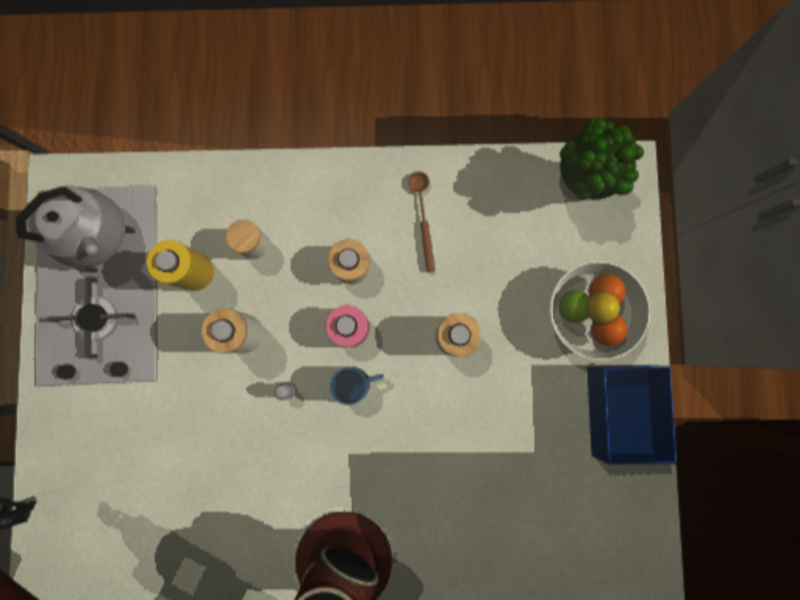

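View pics/scene0.png

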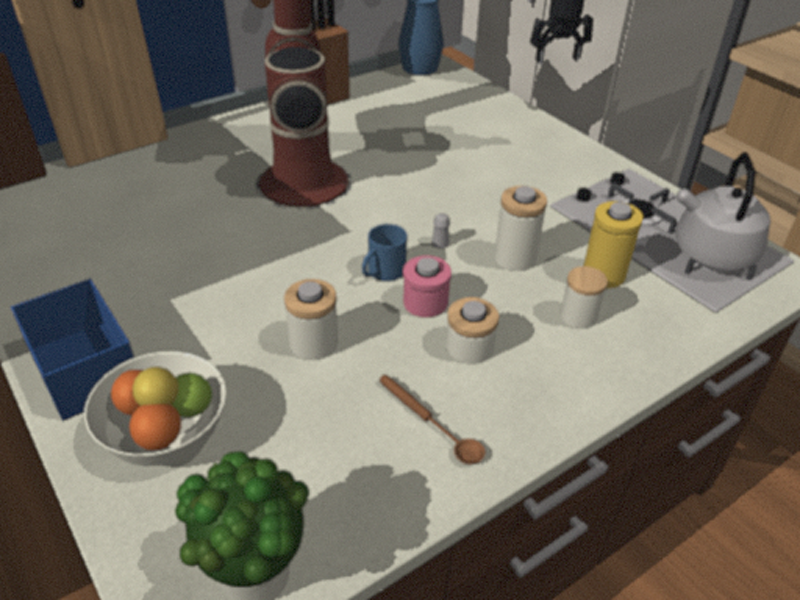

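Top view, candidates (800x600 px):
- Beech lid with button: (348,259) short, (459,335) middle, (222,330) tall.
- Look-alikes to avoid: pink (346,326), yellow (166,261), plain jar with no button (243,236).

In the scene view, the chosen three are at (474,311), (310,291) and (525,194). I'll check them in one crop and triangulate.

```bash
cat > h.py <<'E'
from workcell import manip
import cv2, numpy as np
def cam(n):
    c=manip.calibration(n); f=192/np.tan(np.radians(c["fovy"]/2))
    return np.array([[f,0,c["cx"]],[0,f,c["cy"]],[0,0,1]]),np.array(c["dist_coeffs"]),np.array(c["camera_from_world"])
def ray(n,uv,C=None):
    K,d,T=C or cam(n); p=cv2.undistortPoints(np.array([[uv]],float),K,d)[0,0]
    R=T[:3,:3]; return -R.T@T[:3,3], R.T@np.array([*p,1])
def plane(n,uv,z,C=None):
    o,r=ray(n,uv,C); return o+r*(z-o[2])/r[2]
def tri(a,b):
    A=[];B=[]
    for o,r in(a,b):
        r=r/np.linalg.norm(r);P=np.eye(3)-np.outer(r,r);A.append(P);B.append(P@o)
    return np.linalg.lstsq(np.vstack(A),np.hstack(B),rcond=None)[0]
E
python3 - <<'E'
from h import *
s=.64
for n,t,c,z in(("small",(348,259),(474,311),.099),("mid",(459.5,335),(310,291),.134),("tall",(221.5,330.5),(525,194),.169)):
    print(n,plane("top",np.array(t)*s,z).round(4),plane("scene",np.array(c)*s,z).round(4),tri(ray("top",np.array(t)*s),ray("scene",np.array(c)*s)).round(4))
for n,t,z in(("pink",(346,326),.1),("yellow",(166,261),.17),("jar",(243,236),.099),("mug",(350,386),.09),("salt",(285,391),.07)): print(n,plane("top",np.array(t)*s,z).round(3))
im=manip.capture("top")
out=[cv2.resize(im[y-24:y+24,x-24:x+24],(264,264),interpolation=cv2.INTER_CUBIC) for x,y in((223,166),(294,214),(142,211))]
im=manip.capture("scene")
o2=[cv2.resize(im[y-24:y+24,x-24:x+24],(264,264),interpolation=cv2.INTER_CUBIC) for x,y in((303,199),(198,186),(336,124))]
cv2.imwrite("pics/crop1.png",np.vstack([np.hstack(out),np.hstack(o2)]))
from scipy.spatial.transform import Rotation as R
o=manip.get_obs();print(R.from_quat(o["orientation"]).as_matrix().round(3))
E
```

```text
small [ 0.6598 -0.0282  0.099 ] [ 0.6733 -0.0328  0.099 ] [ 0.6629 -0.0255  0.0872]
mid [ 0.4899 -0.2607  0.134 ] [ 0.5024 -0.2635  0.134 ] [ 0.4912 -0.26    0.1244]
tall [0.5072 0.2222 0.169 ] [0.5194 0.2163 0.169 ] [0.5084 0.2265 0.159 ]
pink [ 0.515 -0.022  0.1  ]
yellow [0.651 0.337 0.17 ]
jar [0.715 0.2   0.099]
mug [ 0.387 -0.029  0.09 ]
salt [0.378 0.114 0.07 ]
[[-0.941  0.338 -0.001]
 [ 0.338  0.941 -0.001]
 [ 0.    -0.001 -1.   ]]
```

View pics/crop1.png

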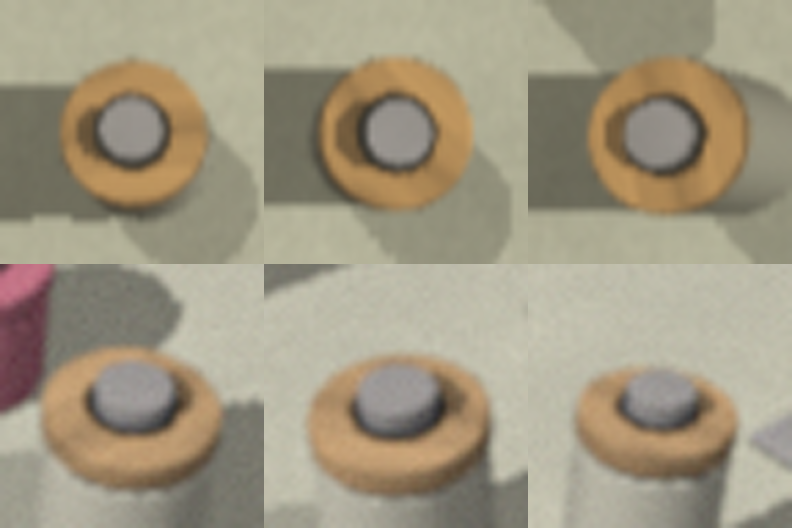

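The crop shows the three beech-lidded canisters with steel buttons. Their top-view centres are at crop pixels (132,129), (398,131) and (661,133), and the scene view confirms the heights (short, middle, tall). Next I refine the positions and compute the shift.

```bash
python3 - <<'E'
from h import *
from scipy.spatial.transform import Rotation as R
o=manip.get_obs();M=R.from_quat(o["orientation"]).as_matrix()
f=lambda c,x,y:(c[0]-24+(x+.5)/5.5-.5,c[1]-24+(y+.5)/5.5-.5)
for n,a,p,b,q,z in(("small",(223,166),(132,129),(303,199),(134,117),.099),("mid",(294,214),(134,131),(198,186),(136,123),.134),("tall",(142,211),(133,133),(336,124),(133,128),.169)):
    P=plane("top",f(a,*p),z);Q=plane("scene",f(b,*q),z)
    print(n,P.round(4),Q.round(4),"shift",((M.T@((P+Q)/2-o["position"]))/.25).round(3))
E
python3 -m creep '[[-1,-0.125,-0.085,0,0],[-1,-0.125,-0.085,0,0],[-1,-0.125,-0.085,0,0],[-1,-0.125,-0.085,0,0],[-1,-0.125,-0.085,0,0],[-1,-0.125,-0.085,0,0],[-1,-0.125,-0.085,0,0],[-1,-0.125,-0.085,0,0],[-1,-0.125,-0.085,0,0],[-1,-0.125,-0.085,0,0]]'
```

```text
small [ 0.6622 -0.0278  0.099 ] [ 0.6625 -0.0254  0.099 ] shift [-2.53  -1.702  0.528]
mid [ 0.4931 -0.2604  0.134 ] [ 0.494  -0.2589  0.134 ] shift [-2.209 -2.808  0.389]
tall [0.5096 0.2222 0.169 ] [0.5136 0.2207 0.169 ] shift [-1.627 -0.973  0.247]
t: 1.2
position: [0.4341, 0.2812, 0.2312]
orientation: [0.172, 0.985, 0.0, 0.0]
wrist_force: [1.2, -0.4, 0.1]
width: 0.0
grip_force: 0.0
```

```bash
python3 -m creep '[[-1,-0.128,-0.085,0,0],[-1,-0.128,-0.085,0,0],[-1,-0.128,-0.085,0,0],[-1,-0.128,-0.085,0,0],[-1,-0.128,-0.085,0,0],[-1,-0.128,-0.085,0,0],[-1,-0.128,-0.085,0,0],[-1,-0.128,-0.085,0,0],[-1,-0.128,-0.085,0,0],[-1,-0.128,-0.085,0,0]]'
python3 -m creep '[[-1,0,0,0.1,0],[-1,0,0,0.1,0],[-1,0,0,0.08,0],[-1,0,0,0.05,0],[-1,0,0,0,0]]'
python3 - <<'E'
from h import *
print(manip.get_obs()["position"],manip.get_obs()["wrist_force"])
cv2.imwrite("pics/w1.png",cv2.resize(manip.capture("wrist"),(800,600)))
E
```

```text
t: 2.2
position: [0.6635, -0.027, 0.2309]
orientation: [0.172, 0.985, 0.0, -0.0]
wrist_force: [0.1, -0.2, 0.5]
width: -0.002
grip_force: 0.0
t: 2.7
position: [0.6613, -0.0253, 0.1459]
orientation: [0.172, 0.985, -0.0, -0.002]
wrist_force: [-0.5, 0.4, -1.0]
width: 0.001
grip_force: 0.0
[ 0.66129196 -0.02532672  0.14592865] [-0.49489669  0.35204436 -0.9976331 ]
```

View pics/w1.png

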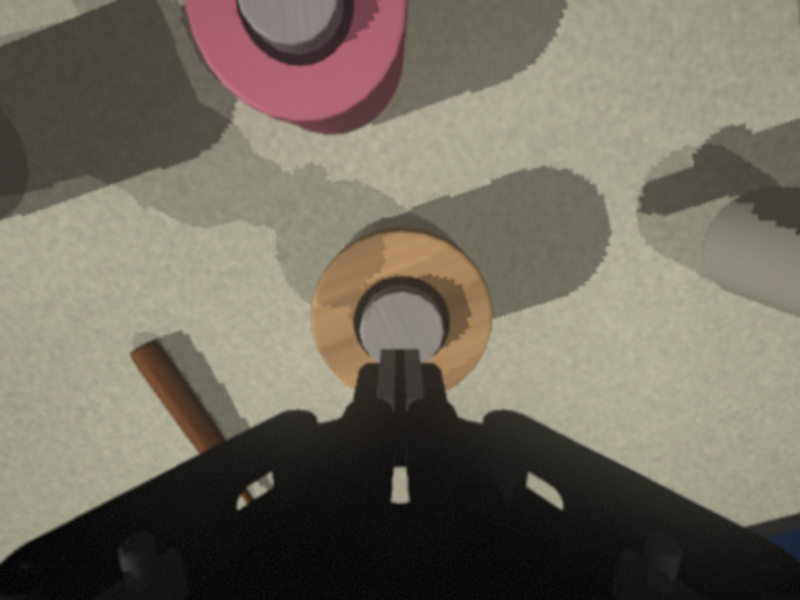

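The wrist view shows the short canister's button at about (402,328), just ahead of the shut fingertips, with the pink look-alike well clear.

```bash
python3 - <<'E'
from h import *
from scipy.spatial.transform import Rotation as R
print(plane("wrist",(402*.64,327*.64),.099)); o=manip.get_obs();print(o["position"])
E
python3 -m creep '[[-1,0,0,0.05,0],[-1,0,0,0.05,0],[-1,0,0,0.04,0],[-1,0,0,0.01,0],[-1,0,0,0,0],[-1,0,0,0,0]]'
```

```text
[ 0.66297695 -0.02374061  0.099     ]
[ 0.66231989 -0.02539682  0.14791992]
t: 3.35
position: [0.6631, -0.0256, 0.1116]
orientation: [0.172, 0.985, 0.0, 0.0]
wrist_force: [0.2, -0.1, -0.3]
width: 0.002
grip_force: 0.0
```

```bash
python3 -m creep '[[-1,0,0.004,0.016,0],[-1,0,0,0.016,0],[-1,0,0,0.008,0],[-1,0,0,0.008,0],[-1,0,0,0.004,0],[-1,0,0,0.004,0]]'
python3 -m creep '[[-1,0,0,0.004,0],[-1,0,0,0.004,0],[-1,0,0,0.004,0]]'
python3 -m creep '[[-1,0,0,0.004,0],[-1,0,0,0.004,0],[-1,0,0,0,0]]'
```

```text
t: 3.95
position: [0.6632, -0.0246, 0.0977]
orientation: [0.172, 0.985, -0.0, -0.0]
wrist_force: [-1.1, 1.2, 2.4]
width: 0.004
grip_force: 1.4
t: 4.25
position: [0.6632, -0.0246, 0.0944]
orientation: [0.172, 0.985, 0.0, 0.0]
wrist_force: [-0.6, -0.1, 3.1]
width: -0.001
grip_force: 1.4
t: 4.55
position: [0.6632, -0.0246, 0.0921]
orientation: [0.172, 0.985, 0.0, 0.0]
wrist_force: [-0.6, 0.5, 2.3]
width: -0.001
grip_force: 0.8
```

```bash
python3 -m creep '[[-1,0,0,0.003,0],[-1,0,0,0.003,0],[-1,0,0,0,0]]'
python3 -m creep '[[-1,0,0,-0.008,0],[-1,0,0,-0.03,0],[-1,0,0,-0.1,0],[-1,0,0,-0.15,0],[-1,0,0,-0.15,0],[-1,0,0,-0.12,0],[-1,0,0,0,0]]'
python3 - <<'E'
from h import *
from scipy.spatial.transform import Rotation as R
o=manip.get_obs();M=R.from_quat(o["orientation"]).as_matrix();print(M.T@(np.array([.4935,-.2597,.165])-o["position"])/.25)
im=manip.capture("scene")
cv2.imwrite("pics/s1.png",cv2.resize(im[130:250,180:340],(800,600),interpolation=cv2.INTER_CUBIC))
E
```

```text
t: 4.85
position: [0.6632, -0.0246, 0.0907]
orientation: [0.172, 0.985, 0.0, 0.0]
wrist_force: [-1.1, 0.1, 1.5]
width: 0.003
grip_force: 1.0
t: 5.55
position: [0.6663, -0.0251, 0.238]
orientation: [0.172, 0.985, 0.0, 0.006]
wrist_force: [-0.3, 0.0, 0.8]
width: -0.006
grip_force: 0.0
[ 0.33679931 -1.11744514  0.28531515]
```

View pics/s1.png

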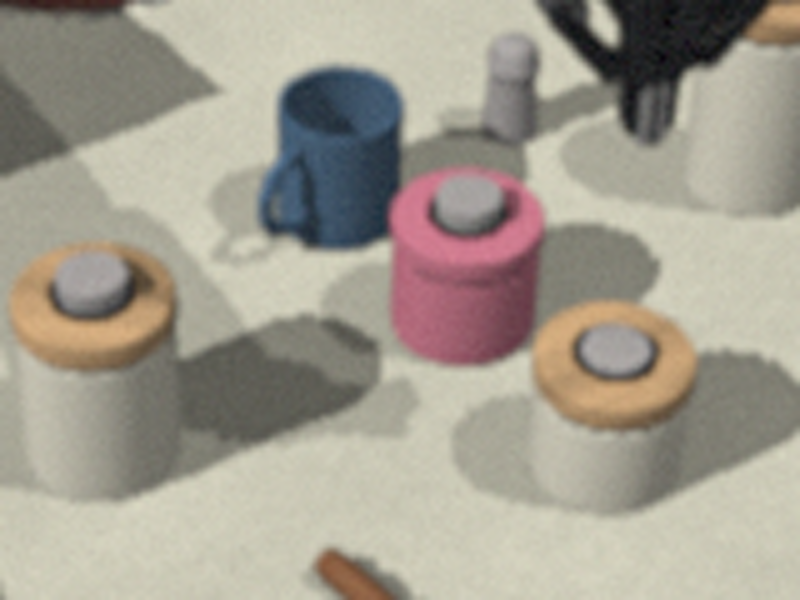

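The short canister's button at (617,350) is now nearly flush, and the canister still stands where it was. The middle one's button at (92,280) is still up. Moving there next.

```bash
python3 -m creep '[[-1,0.032,-0.111,0,0],[-1,0.032,-0.111,0,0],[-1,0.032,-0.111,0,0],[-1,0.032,-0.111,0,0],[-1,0.032,-0.111,0,0],[-1,0.032,-0.111,0,0],[-1,0.032,-0.111,0,0],[-1,0.032,-0.111,0,0],[-1,0.032,-0.111,0,0],[-1,0.033,-0.114,0,0]]'
python3 -m creep '[[-1,0,0,0.1,0],[-1,0,0,0.1,0],[-1,0,0,0.08,0],[-1,0,0,0.04,0],[-1,0,0,0,0],[-1,0,0,0,0],[-1,0,0,0,0]]'
python3 - <<'E'
from h import *
print(manip.get_obs()["position"])
cv2.imwrite("pics/w2.png",cv2.resize(manip.capture("wrist"),(800,600)))
E
```

```text
t: 6.6
position: [0.4921, -0.2597, 0.2281]
orientation: [0.171, 0.985, 0.001, -0.001]
wrist_force: [0.1, 0.2, 0.1]
width: -0.0
grip_force: 0.0
t: 7.3
position: [0.4944, -0.2598, 0.1517]
orientation: [0.171, 0.985, -0.0, 0.001]
wrist_force: [-1.1, 0.2, -0.2]
width: 0.0
grip_force: 0.0
[ 0.49436851 -0.25981793  0.15168727]
```

View pics/w2.png

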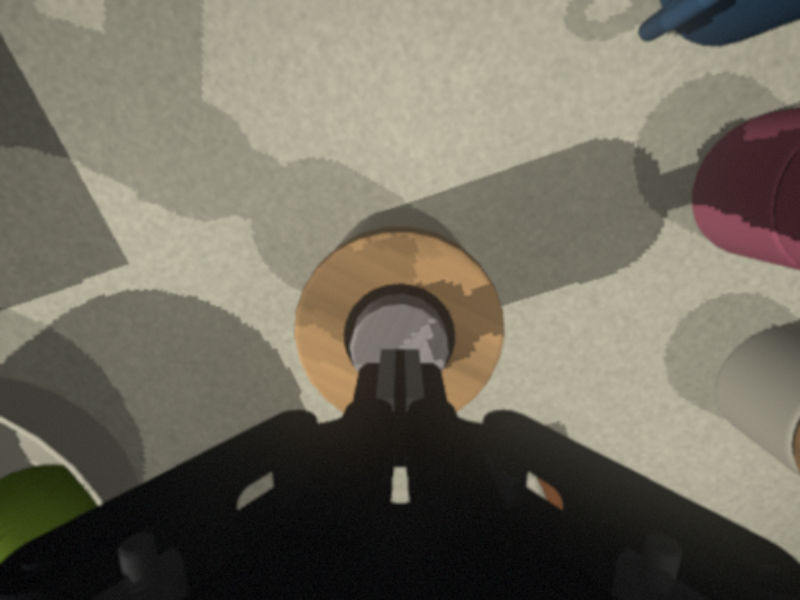

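The wrist view shows the middle button centred near (400,350), directly under the fingertips, with everything else clear. Pressing.

```bash
python3 -m creep '[[-1,0,0,0.024,0],[-1,0,0,0.016,0],[-1,0,0,0.008,0],[-1,0,0,0,0],[-1,0,0,0,0]]'
python3 -m creep '[[-1,0,0,0.006,0],[-1,0,0,0.006,0],[-1,0,0,0.006,0],[-1,0,0,0.006,0],[-1,0,0,0,0]]'
```

```text
t: 7.85
position: [0.4936, -0.2594, 0.1382]
orientation: [0.172, 0.985, 0.0, -0.0]
wrist_force: [-0.3, -0.1, 0.9]
width: -0.001
grip_force: 0.0
t: 8.35
position: [0.4937, -0.2594, 0.1324]
orientation: [0.172, 0.985, -0.0, 0.0]
wrist_force: [-0.2, 0.3, 1.1]
width: -0.0
grip_force: 0.9
```

Contact. About 7 mm more, to z ≈ 0.1258.

```bash
python3 -m creep '[[-1,0,0,0.005,0],[-1,0,0,0.005,0],[-1,0,0,0.005,0],[-1,0,0,0.005,0],[-1,0,0,0,0]]'
python3 -m creep '[[-1,0,0,0.003,0],[-1,0,0,0.003,0],[-1,0,0,0,0]]'
```

```text
t: 8.85
position: [0.4937, -0.2594, 0.1271]
orientation: [0.172, 0.985, -0.0, 0.0]
wrist_force: [0.5, 0.4, 1.5]
width: 0.004
grip_force: 0.7
t: 9.15
position: [0.4937, -0.2594, 0.1257]
orientation: [0.172, 0.985, -0.0, 0.0]
wrist_force: [0.4, 0.0, 1.4]
width: -0.003
grip_force: 1.0
```

```bash
python3 -m creep '[[-1,0,0,-0.008,0],[-1,0,0,-0.03,0],[-1,0,0,-0.1,0],[-1,0,0,-0.12,0],[-1,0,0,-0.12,0],[-1,0,0,-0.072,0],[-1,0,0,0,0]]'
python3 -m creep '[[-1,0.042,0.131,0,0],[-1,0.042,0.131,0,0],[-1,0.042,0.131,0,0],[-1,0.042,0.131,0,0],[-1,0.042,0.131,0,0],[-1,0.042,0.131,0,0],[-1,0.042,0.131,0,0],[-1,0.042,0.131,0,0],[-1,0.042,0.131,0,0],[-1,0.042,0.131,0,0]]'
python3 -m creep '[[-1,0.041,0.131,0,0],[-1,0.041,0.131,0,0],[-1,0.041,0.131,0,0],[-1,0.041,0.131,0,0],[-1,0,0,0,0],[-1,0,0,0.1,0],[-1,0,0,0.06,0],[-1,0,0,0.04,0],[-1,0,0,0,0],[-1,0,0,0,0]]'
python3 - <<'E'
from h import *
print(manip.get_obs()["position"])
cv2.imwrite("pics/w3.png",cv2.resize(manip.capture("wrist"),(800,600)))
E
```

```text
t: 9.85
position: [0.4951, -0.2604, 0.2425]
orientation: [0.172, 0.985, -0.002, 0.003]
wrist_force: [0.6, -0.0, 1.0]
width: -0.003
grip_force: 0.0
t: 10.85
position: [0.5046, 0.0857, 0.2366]
orientation: [0.172, 0.985, -0.0, -0.001]
wrist_force: [0.8, -0.7, -0.6]
width: 0.003
grip_force: 0.0
t: 11.85
position: [0.5113, 0.221, 0.1883]
orientation: [0.172, 0.985, -0.0, -0.0]
wrist_force: [-0.5, 0.3, -0.7]
width: -0.001
grip_force: 0.0
[0.51128692 0.22100188 0.18830926]
```

View pics/w3.png

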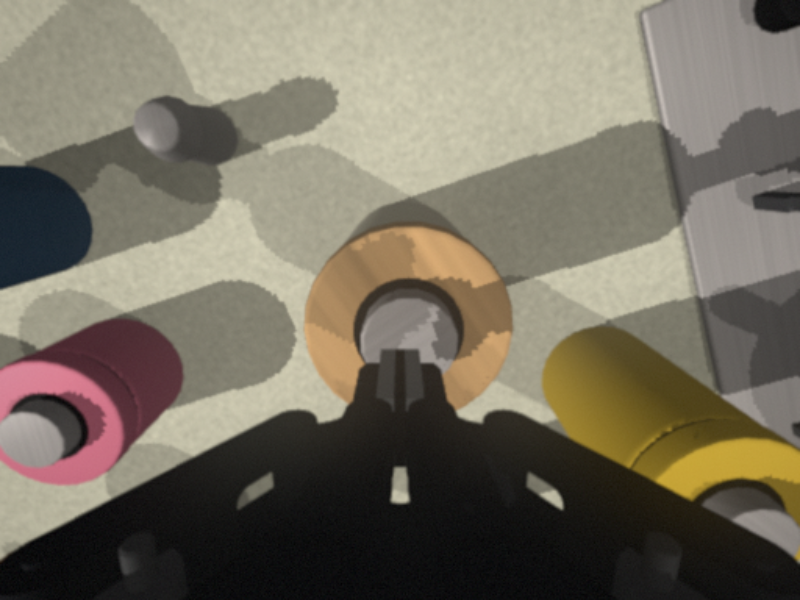

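The wrist view shows the tall canister's button at about (410,345), roughly 4 mm to the tool's +y. Correcting by that, then pressing.

```bash
python3 -m creep '[[-1,0,0.014,0.02,0],[-1,0,0,0.02,0],[-1,0,0,0.016,0],[-1,0,0,0,0],[-1,0,0,0,0]]'
python3 -m creep '[[-1,0,0,0.006,0],[-1,0,0,0.006,0],[-1,0,0,0.006,0],[-1,0,0,0.006,0],[-1,0,0,0,0]]'
python3 -m creep '[[-1,0,0,0.005,0],[-1,0,0,0.005,0],[-1,0,0,0.005,0],[-1,0,0,0,0]]'
```

```text
t: 12.4
position: [0.5123, 0.2248, 0.1741]
orientation: [0.171, 0.985, -0.0, -0.0]
wrist_force: [-0.0, 0.3, 1.5]
width: -0.001
grip_force: 0.0
t: 12.9
position: [0.5124, 0.2248, 0.1685]
orientation: [0.172, 0.985, 0.0, 0.0]
wrist_force: [-0.7, -0.6, 0.9]
width: -0.003
grip_force: 0.8
t: 13.3
position: [0.5125, 0.2248, 0.1644]
orientation: [0.172, 0.985, 0.0, 0.0]
wrist_force: [-0.1, 0.5, 1.6]
width: 0.001
grip_force: 0.8
```

```bash
python3 -m creep '[[-1,0,0,0.005,0],[-1,0,0,0.005,0],[-1,0,0,0.005,0],[-1,0,0,0,0]]'
python3 -m creep '[[-1,0,0,-0.008,0],[-1,0,0,-0.03,0],[-1,0,0,-0.1,0],[-1,0,0,-0.12,0],[-1,0,0,-0.12,0],[-1,-0.04,0.13,0,0],[-1,0.06,0.13,0,0],[-1,0.06,0.13,0,0],[-1,0.06,0.13,0,0],[-1,0,0,0,0]]'
python3 - <<'E'
from h import *
im=manip.capture("scene")
cv2.imwrite("pics/s2.png",cv2.resize(im[100:250,170:410],(800,500),interpolation=cv2.INTER_CUBIC))
E
```

```text
t: 13.7
position: [0.5124, 0.2248, 0.1605]
orientation: [0.172, 0.985, 0.0, 0.0]
wrist_force: [-0.2, -0.4, 1.4]
width: 0.0
grip_force: 0.7
t: 14.7
position: [0.5224, 0.3623, 0.2553]
orientation: [0.169, 0.986, 0.001, -0.0]
wrist_force: [0.9, 0.2, 0.4]
width: 0.004
grip_force: 0.0
```

View pics/s2.png

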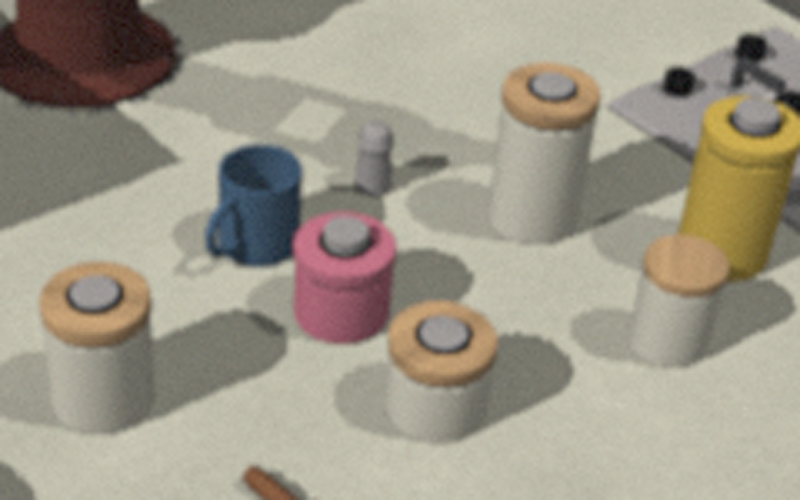

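All three beech-lid buttons, at (553,87), (95,293) and (443,333), are down. The canisters and the other things stand undisturbed, and the pink and yellow buttons are still up.

```bash
python3 -m creep '[[-1,0,0,0,0],[-1,0,0,0,0],[-1,0,0,0,0]]'; python3 -c "
from workcell import manip
print(manip.close_job())"
```

```text
t: 15.05
position: [0.5237, 0.3579, 0.2555]
orientation: [0.172, 0.985, -0.0, 0.0]
wrist_force: [-0.0, 0.7, 0.5]
width: -0.002
grip_force: 0.0
the job is handed in; nothing more can be done
None
```

I pressed the small, middle and tall canister buttons in that order, each about 9 mm down at roughly 3 N or less; the last picture shows all three down and nothing else disturbed, and I handed the job in at 15 s.

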